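Shut the marked gas cock under the sliding cover

ROBOT

A 6-joint arm with a two-finger parallel gripper is mounted at the origin on the work surface. World frame = base frame: x ahead of the robot, y to its left, z up, the work surface at z = 0. Lengths are in m, angles in rad, forces in N, time in s.
With the tool pointing down it reaches from about 0.35 to 0.775 m from the base axis. Payload 7.3 kg.
Tool frame: the origin (TCP) lies on the centre line of the jaws, within the pads' length; the fingertips stand 11 mm ahead of it and the grasp point (between the pads) lies 8 mm behind it; z points along the fingers, y is the direction in which the jaws open and shut (so a half turn about z gives the same grasp; the last joint's range is limited). The gripper opens to 92 mm and grips with 3 to 60 N. Pads are 19 mm wide; open, the fingers measure 130 mm over their backs; the gripper's body (75 mm by 190 mm) begins 47 mm behind the grasp point.
Start: joints at [-1.446, 0.342, 1.524, -0, 1.275, -0.146], TCP at [0.14, -0.506, 0.238] pointing down, gripper open.
Joint ranges: [-2.53, 2.53], [-0.77, 2.02], [0.04, 2.7], [-1, 4.14], [0.28, 2.66], [-3.11, 3.11]. Speed limits (rad/s): [2.57, 2.57, 3.14, 3.14, 3.14, 3.14].

INTERFACE

Orientations are given as [roll, pitch, yaw] about the fixed x, y, z axes, in that order (R = Rz(yaw) Ry(pitch) Rx(roll)).
In Python, from cell import robot gives the robot as it stands.
- The arm moves only by the tool jog_arm, never from a script. Its argument "deltas" is one flat list of numbers, 6 for each row, row after row: the shift along the world's x, y, z in units of 0.1 m (1.0 is 0.1 m), then the turn, a rotation vector about the world's x, y, z in units of 90 degrees (1.0 is 90 degrees). A call has 1 to 5 rows; each row is the pose to reach, as a shift and turn from the pose commanded when the call began; what a row does not reach only later rows make up. A row lasts 1/12 s, in which the tool goes at most 41.7 mm and 7.16 degrees, less where a joint would pass 70% of its speed; a pose out of reach is approached as far as the arm can. A call with a number of a shift or a turn outside -1 to 1 is refused whole. A call with a gripper value outside its range is refused whole. "claw" is the opening, from 0 (shut) to 1 (fully open), set as the call begins (left out, the last holds). The fingers move at their own pace and stop on an object; "newtons" is the grip in N (left out, the last holds). Time passes only in rows, so rows that repeat a pose let the fingers close. It gives the time, the measured TCP pose, the force and the opening at its end, in the units of the state.
- robot.observe(): the state, without advancing time (a new reading comes with each control period).
- robot.read_camera(name): name is "side" or "top" or "wrist"; returns the picture (480x640x3 uint8, red, green, blue); there is no depth.
- robot.camera_params(name): a dict with "fx", "fy", "cx", "cy" (pixels), "R" (3x3) and "t" (3): a world point X has camera coordinates R X + t. Camera axes: x right, y down, z forward; pixel columns grow to the right and rows downward; lengths in m; the calibration is good to about 2 mm. A picture is of the moment at which its call begins: read the wrist's pose just before it. camera_params takes no time and is no camera call; for the wrist camera it gives the pose at the moment of the call.
- robot.hand_in(): hands the job in, once; it reports no verdict.
The state is a dict: "time": time; "qpos": joint angles; "qvel": joint speeds; "joint_efforts": joint torques, N m; "tool_pos": TCP position; "tool_rot": TCP orientation; "contact_force": force on the tool from outside, world axes, zero at the start; "torque": the same for the moment, N m; "opening": finger opening in m.
Only numpy, scipy, OpenCV 4.12 (cv2) and the standard library are available. Lean on these libraries where they do the work, as an engineer would, in place of code of your own. Each camera call takes 0.05 s, during which the arm holds its last target. There are 200 camera calls.

TASK

The burner is out of use, so shut off its gas: push the cover of the gas box aside along its runners, all the way to the end stop so that the well stands open, then push the handle that ends in a round disc clockwise until it is fully shut against its stop. Only push: do not take the cover's lug or the handle between the fingers, and do not lift or tilt the cover out of its runners. Leave the plain straight handle as it is, do not disturb the things standing about, and finish clear of everything.

Things in the scene. Friction and masses are not known exactly. Their poses are not given: they have to be found in the camera images.
- box: white gas service box fixed to the bench, 150 mm (its x) by 482 mm (its y), yaw within 0.2 rad. Origin under its centre, on the bench; its x points away from the robot, y along its length. The -y half is a closed deck 48 mm high; the +y half is an open well with two gas cocks, hidden while the cover lies over it. Aluminium runners along the long sides and stops at both ends, tops at 60 mm
- well (a point): centre of the floor of the open well, 5 mm above the bench, at y = 110 mm in the box frame. The well measures 110 mm (box x, from -55 to 55) by 220 mm (box y, from 0 to 220) inside; its walls reach 48 mm above the bench
- cover: flat loose aluminium cover 130 (x) by 232 (y) by 5 mm, 0.28 to 0.56 kg, lying between the runners 48 mm above the bench, 2 mm play each side. Origin under its centre, axes as the box's. It starts over the well (y = 97 to 112 mm in the box frame) and slides towards the box's -y, on to the deck, up to the end stop there (y = -120 mm)
- lug (a point): centre of the top of the upright grey lug in the middle of the cover, 83 mm above the bench. The lug is 50 mm (x) by 12 mm (y) and stands 30 mm above the cover's top face; a push of a few newtons on its +y face slides the cover
- disc_handle (a joint): the marked one of two black quarter-turn handles: it ends in a round disc. 0 = open, pointing along the box's -x (to the robot); turns clockwise seen from above; 1.57 = shut, at its stop, pointing along the box's +y. Starts between 0 and 0.45. About 3 N at the disc turns it; it stays where it is left. It may be either of the two in the well
- plain_handle (a joint): the other handle, to be left as it is: a straight black bar 12 mm wide reaching 52 mm from its pivot, no disc, 26 to 38 mm above the bench; same motion and joint values, starts between 0 and 0.45. The two pivots stand at y = 60 and 152 mm, x = 20 mm in the box frame
- disc_pivot (a point): on the upright pivot axis of the disc handle, 38 mm above the bench. Round it is a hub 22 mm across, top 44 mm above the bench; from it a bar 12 mm wide, 26 to 38 mm above the bench, runs out to the disc
- disc_tip (a point): centre of the top of the disc (28 mm across, 26 to 38 mm above the bench), 40 mm from the pivot; turns with the handle
- plain_pivot (a point): on the pivot axis of the plain handle, 38 mm above the bench
- plain_tip (a point): on top of the plain handle, 40 mm from its pivot; turns with it
- dish: small white porcelain bowl, 68 mm across, 28 mm high, loose, in front of the box (robot side); origin under its centre
- bulb: reddish-brown rubber pipette bulb standing on its round end, 48 mm across, 66 mm high, loose, in front of the box; origin under its centre
- matchbox: small cardboard matchbox 36 x 54 x 16 mm, loose, in front of the box; origin under its centre
- jar: amber glass jar with black cap, 48 mm across, 75 mm high, loose, behind the box; origin under its centre
- burner: squat clear spirit burner with cap, 76 mm across, 66 mm high, loose, behind the box; origin under its centre
- stopper: black rubber stopper, 32 mm across, 28 mm high, loose, beside the +y end of the box; origin under its centre
Things that resemble listed ones, but are neither listed nor needed, are in the scene too. There is more than one size of the matchbox; the one meant has the size given above. What is shaped like the jar but purple is not meant.

How it is judged:
On the way, in this order (a step that is already met when the one before it is completed fails the run):
1. the cover is slid aside to within 15 mm of its end stop, still lying in its runners (y of cover in the frame of box below -0.105 m and z of cover in the frame of box between 0.044 and 0.052 m), for 0.2 s.
2. the disc handle is pushed fully shut (value of joint disc_handle above 1.45 rad), for 0.2 s.
At the end, for the whole second after the job is handed in: The cover lies flat in its runners within 15 mm of the end stop over the deck, at rest; the disc handle stands shut (joint above 1.45 rad, the stop being at 1.57) and at rest; the plain handle's tip is within 6 mm of where it started; every loose bystander is upright and within 25 mm of its start (all of step 1 and angle between cover's own z axis and vertical below 0.04 rad and value of joint disc_handle above 1.45 rad and linear speed of cover below 0.01 m/s and velocity of joint disc_handle below 0.05 rad/s and distance of plain_tip from where it was at the start of the episode below 0.006 m and distance of each of dish, bulb, matchbox, jar, burner, stopper from where it was at the start of the episode below 0.025 m and angle between each of dish, bulb, matchbox, jar, burner, stopper's own z axis and vertical below 0.3 rad); the robot touches nothing.
It fails at once if the cover is lifted or tilted out of its runners (more than 10 mm up or 0.1 rad) (z of cover in the frame of box above 0.058 m or angle between cover's own z axis and vertical above 0.1 rad).
It fails at once if the lug or the disc handle is taken between the fingers instead of pushed ((x of the grasp point in the frame of lug between -0.03 and 0.03 m and y of the grasp point in the frame of lug between -0.006 and 0.006 m and z of the grasp point in the frame of lug below 0.005 m) or (x of the grasp point in the frame of disc_tip between -0.02 and 0.04 m and y of the grasp point in the frame of disc_tip between -0.006 and 0.006 m and z of the grasp point in the frame of disc_tip below 0.01 m)).
It fails at once if the plain handle is moved (its tip by more than 6 mm) (distance of plain_tip from where it was at the start of the episode above 0.006 m).
It fails at once if a bystander is lifted, carried or knocked over (moved more than 25 mm or tipped more than 0.3 rad) (distance of any of dish, bulb, matchbox, jar, burner, stopper from where it was at the start of the episode above 0.025 m or angle between any of dish, bulb, matchbox, jar, burner, stopper's own z axis and vertical above 0.3 rad).
It also fails if it takes over 42 s, if anything falls off the work surface, if the arm or the gripper's body presses on something with over 40 N, if the wrist force passes 120 N, or if a joint passes its speed limit or range.

## Working session

There is one attempt and no reset: what is moved stays moved. The work goes in short steps, Python scripts to look and compute and a tool call to move; the robot and the scene stay as the last step left them, time stands still between calls to the robot, and variables do not carry over. Pictures are saved under pics/ and viewed, about 8 in all and at most 12, crops included, and the job is handed in when it is done.

Besides the shell and the picture viewer there is one more tool, called by a JSON object that holds its "name" and its "arguments", one argument or row to a line. jog_arm: Moves the arm, as the interface text tells. Its arguments: {"type":"object","properties":{"deltas":{"type":"array","items":{"type":"number"}},"claw":{"type":"number"},"newtons":{"type":"number"}},"required":["deltas"]}

```bash
mkdir -p pics; ls
cat > h.py <<'E'
import numpy as np, cv2
from cell import robot
def snap(name,fn):
    p=robot.camera_params(name); im=robot.read_camera(name)
    cv2.imwrite('pics/'+fn,cv2.cvtColor(im,cv2.COLOR_RGB2BGR))
    np.savez('pics/'+fn+'.npz',im=im,**{k:np.array(v) for k,v in p.items()}); return im,p
def load(fn):
    d=np.load('pics/'+fn+'.npz'); return d['im'],{k:d[k] for k in d.files if k!='im'}
def ray(p,u,v,z):
    R=np.array(p['R']);t=np.array(p['t']);c=-R.T@t
    d=R.T@np.array([(u-p['cx'])/p['fx'],(v-p['cy'])/p['fy'],1]);return c+d*(z-c[2])/d[2]
def proj(p,X):
    q=np.array(p['R'])@np.array(X)+p['t'];return float(p['fx']*q[0]/q[2]+p['cx']),float(p['fy']*q[1]/q[2]+p['cy'])
E
python3 - <<'E'
from h import *
a,p=snap('top','top0.png'); b,q=snap('side','side0.png')
print(-np.array(p['R']).T@p['t'],-np.array(q['R']).T@q['t']); print(robot.observe())
E
```

```text
pics
[0.35949428 0.08656124 1.06625875] [0.45969789 0.96229158 0.60336029]
{'time': 0.1, 'qpos': array([-1.44601076e+00,  3.42636790e-01,  1.52492730e+00, -9.04237978e-06,
        1.27544340e+00, -1.46049705e-01]), 'qvel': array([ 0.00147553,  0.0006283 , -0.00321913, -0.00015071,  0.00068003,
        0.00098625]), 'joint_efforts': array([ 9.41384315e-04, -4.32006526e+01, -2.44694352e+01,  7.19039887e-02,
        5.26313356e-02, -4.78248592e-05]), 'tool_pos': array([ 0.1404044 , -0.5054984 ,  0.23712088]), 'tool_rot': array([-3.14019162e+00, -1.97347246e-04,  2.70837769e-01]), 'contact_force': array([-0.08236808, -0.07620377, -0.15719848]), 'torque': array([-0.02884777,  0.03291832, -0.01495238]), 'opening': 0.09179547592204321}
```

View pics/top0.png

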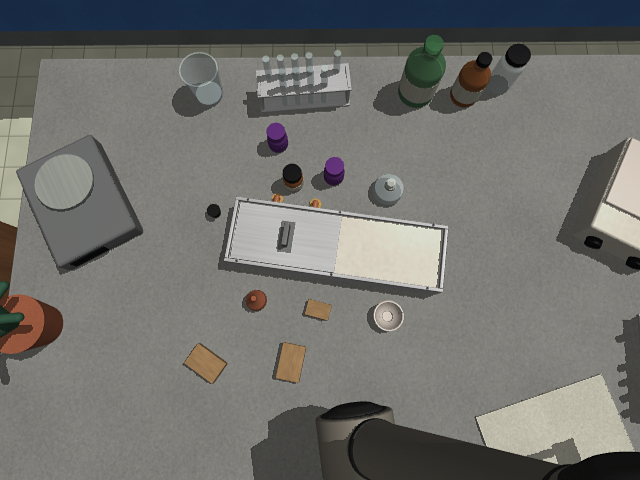

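View pics/side0.png

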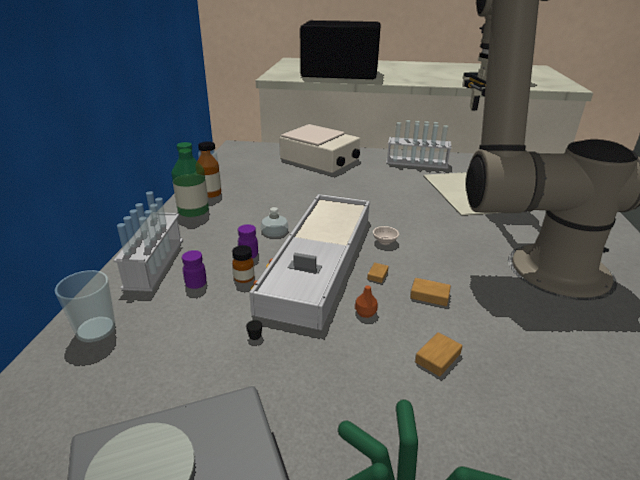

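Top view: the box corners are at about (237,199), (447,226), (443,291) and (225,261). The lug is at (287,235), so +y points to image left. Bystanders: bulb (256,300), small matchbox (318,310), dish (388,316), amber jar (292,177), burner (389,188), stopper (214,211). Purple jars and larger matchboxes are decoys.

Run:
```python
from h import *
im,p=load('top0.png')
c=np.array([ray(p,u,v,.06)[:2] for u,v in [(237,199),(447,226),(443,291),(225,261)]]);print(c.round(3))
print([np.linalg.norm(c[i]-c[(i+1)%4]).round(3) for i in range(4)])
o=c.mean(0); ey=(c[0]+c[3]-c[1]-c[2]);ey/=np.linalg.norm(ey); print('o',o,'yaw',np.arctan2(-ey[0],ey[1]))
ex=np.array([ey[1],-ey[0]])
for n,(u,v),z in [('lug',(287,233),.083),('bulb',(256,300),.04),('match',(318,310),.016),('dish',(388,316),.028),('jar',(292,172),.075),('burner',(389,184),.06),('stopper',(214,211),.028),('orange1',(278,198),.03),('orange2',(316,203),.03)]:
    w=ray(p,u,v,z)[:2]; print(n,w.round(3),'box',((w-o)@ex).round(3),((w-o)@ey).round(3))
big=cv2.resize(im[185:305,205:465],None,fx=3,fy=3,interpolation=cv2.INTER_CUBIC)
cv2.imwrite('pics/crop1.png',big[:,:,::-1])
```

```text
[[ 0.672  0.27 ]
 [ 0.605 -0.2  ]
 [ 0.461 -0.182]
 [ 0.53   0.292]]
[np.float64(0.475), np.float64(0.146), np.float64(0.479), np.float64(0.143)]
o [0.56685459 0.04503048] yaw -0.14250641250760554
lug [0.587 0.155] box 0.004 0.112
bulb [0.446 0.225] box -0.145 0.161
match [0.425 0.089] box -0.147 0.023
dish [ 0.41  -0.065] box -0.14 -0.132
jar [0.729 0.145] box 0.147 0.122
burner [ 0.705 -0.075] box 0.153 -0.099
stopper [0.653 0.328] box 0.045 0.293
orange1 [0.683 0.18 ] box 0.095 0.15
orange2 [0.67  0.092] box 0.095 0.061
```

View pics/crop1.png

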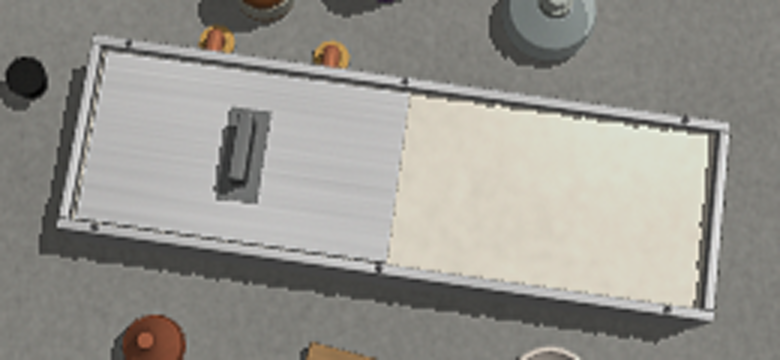

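{"name": "jog_arm", "arguments": {
  "deltas": [0.2, 0.3, 0, 0, 0, -0.07, 0.4, 0.6, 0, 0, 0, -0.14, 0.6, 0.9, 0, 0, 0, -0.2],
  "claw": 0
}}

```text
time: 0.35
tool_pos: [0.2006, -0.4146, 0.2371]
tool_rot: [-3.14, 0.0, -0.05]
contact_force: [0.7, -0.5, 0.5]
opening: 0.0764
```

{"name": "jog_arm", "arguments": {
  "deltas": [0.2, 0.33, 0, 0, 0, -0.063, 0.4, 0.66, 0, 0, 0, -0.063, 0.64, 1.0, 0, 0, 0, -0.063]
}}

```text
time: 0.6
tool_pos: [0.2646, -0.3142, 0.2375]
tool_rot: [-3.141, 0.0, -0.144]
contact_force: [1.3, -0.5, -0.2]
opening: 0.0568
```

{"name": "jog_arm", "arguments": {
  "deltas": [0.2, 0.33, 0, 0, 0, 0, 0.4, 0.66, 0, 0, 0, 0, 0.64, 1.0, 0, 0, 0, 0]
}}

```text
time: 0.85
tool_pos: [0.3285, -0.2141, 0.2376]
tool_rot: [3.142, 0.0, -0.143]
contact_force: [0.9, -0.3, 0.4]
opening: 0.0363
```

{"name": "jog_arm", "arguments": {
  "deltas": [0.2, 0.33, 0, 0, 0, 0, 0.4, 0.66, 0, 0, 0, 0, 0.64, 1.0, 0, 0, 0, 0]
}}

```text
time: 1.1
tool_pos: [0.3925, -0.114, 0.2377]
tool_rot: [3.141, 0.0, -0.143]
contact_force: [0.1, -1.3, -0.2]
opening: 0.0164
```

Good tracking. I'll continue to (.593,.198).

{"name": "jog_arm", "arguments": {
  "deltas": [0.2, 0.33, 0, 0, 0, 0, 0.4, 0.66, 0, 0, 0, 0, 0.64, 1.0, 0, 0, 0, 0]
}}

```text
time: 1.35
tool_pos: [0.4565, -0.0139, 0.2376]
tool_rot: [3.141, 0.001, -0.142]
contact_force: [0.8, -1.2, 1.2]
opening: 0.0011
```

{"name": "jog_arm", "arguments": {
  "deltas": [0.2, 0.33, 0, 0, 0, 0, 0.4, 0.66, 0, 0, 0, 0, 0.64, 1.0, 0, 0, 0, 0]
}}

```text
time: 1.6
tool_pos: [0.5205, 0.0861, 0.2374]
tool_rot: [3.141, 0.001, -0.142]
contact_force: [1.0, -1.1, 0.7]
opening: 0.0005
```

{"name": "jog_arm", "arguments": {
  "deltas": [0.2, 0.33, 0, 0, 0, 0, 0.4, 0.66, 0, 0, 0, 0, 0.7, 1.0, 0, 0, 0, 0, 0.7, 1.0, 0, 0, 0, 0]
}}

```text
time: 1.93
tool_pos: [0.5927, 0.1892, 0.2357]
tool_rot: [-3.14, 0.001, -0.138]
contact_force: [-1.5, -0.4, -1.0]
opening: 0.0005
```

Run:
```python
from h import *
im,p=snap('wrist','w1.png'); s=robot.observe(); print(s['tool_pos'],s['tool_rot'],s['opening'])
o=np.array([.567,.045])
print('lug est',proj(p,[.587,.155,.083]),'target',proj(p,[.593,.198,.083]))
```

```text
[0.59157411 0.18726593 0.23569935] [-3.14156985e+00  1.71419554e-03 -1.38760500e-01] 0.0006630209035208219
lug est (351.1435057934403, 224.35208979397052) target (304.38384278092377, 224.32015567101584)
```

View pics/w1.png

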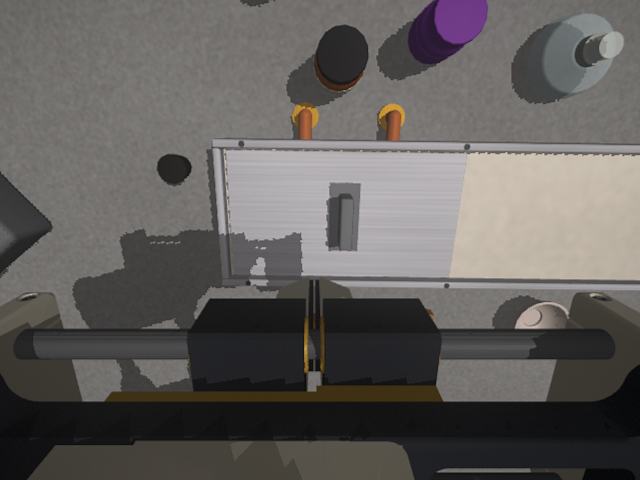

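Wrist view: the lug top is at (347,222), 2–4 mm from the predicted (351,224), with clear cover on its +y side (image left). I'll descend there.

{"name": "jog_arm", "arguments": {
  "deltas": [0.02, 0.12, -0.35, 0, 0, 0, 0.02, 0.12, -0.7, 0, 0, 0, 0.02, 0.12, -1.0, 0, 0, 0]
}}

```text
time: 2.23
tool_pos: [0.5913, 0.1957, 0.1359]
tool_rot: [3.141, 0.001, -0.142]
contact_force: [-0.3, -0.4, -0.6]
opening: 0.0008
```

{"name": "jog_arm", "arguments": {
  "deltas": [0, 0, -0.25, 0, 0, 0, 0, 0, -0.45, 0, 0, 0, 0, 0, -0.6, 0, 0, 0, 0, 0, -0.6, 0, 0, 0]
}}

```text
time: 2.57
tool_pos: [0.5897, 0.1946, 0.0741]
tool_rot: [3.139, 0.007, -0.143]
contact_force: [-0.2, 0.2, 0.2]
opening: 0.0
```

Run:
```python
from h import *
s=robot.observe(); print(s['tool_pos'],s['tool_rot'],s['contact_force'])
im,p=load('w1.png')
o=np.array([.567,.045])
for n,u,v,z in [('lug',347,222,.083),('c',213,141,.06),('c2',222,287,.06),('e',640,148,.06),('e2',640,288,.06)]:
    w=ray(p,u,v,z)[:2];print(n,w)
a,q=snap('side','s1.png')
cv2.imwrite('pics/s1c.png',cv2.resize(a[170:350,220:400],None,fx=3,fy=3)[:,:,::-1])
```

```text
[0.58967082 0.19460728 0.07413101] [ 3.13873131  0.00712768 -0.14318823] [-0.16349031  0.16603425  0.19824428]
lug [0.58977516 0.15856722]
c [0.67767187 0.27177044]
c2 [0.53056944 0.29635712]
e [ 0.61675328 -0.12116679]
e2 [ 0.46835222 -0.14362912]
```

View pics/s1c.png

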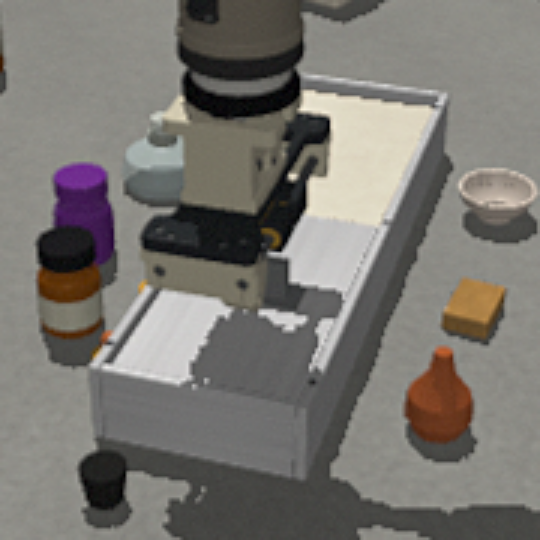

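{"name": "jog_arm", "arguments": {
  "deltas": [-0.02, -0.12, 0, 0, 0, 0, -0.04, -0.26, 0, 0, 0, 0, -0.06, -0.4, 0, 0, 0, 0, -0.08, -0.55, 0, 0, 0, 0, -0.1, -0.7, 0, 0, 0, 0]
}}

```text
time: 3.03
tool_pos: [0.5828, 0.1246, 0.0791]
tool_rot: [-3.141, -0.002, -0.143]
contact_force: [0.1, 4.7, 3.1]
opening: 0.0002
```

{"name": "jog_arm", "arguments": {
  "deltas": [-0.02, -0.15, 0, 0, 0, 0, -0.045, -0.3, 0, 0, 0, 0, -0.067, -0.45, 0, 0, 0, 0, -0.09, -0.6, 0, 0, 0, 0, -0.11, -0.75, 0, 0, 0, 0]
}}

```text
time: 3.45
tool_pos: [0.5718, 0.0497, 0.079]
tool_rot: [-3.141, -0.002, -0.143]
contact_force: [0.8, 6.2, 4.1]
opening: 0.0004
```

{"name": "jog_arm", "arguments": {
  "deltas": [-0.022, -0.15, -0.02, 0, 0, 0, -0.045, -0.3, -0.02, 0, 0, 0, -0.067, -0.45, -0.02, 0, 0, 0, -0.09, -0.6, -0.02, 0, 0, 0, -0.11, -0.75, -0.02, 0, 0, 0]
}}

```text
time: 3.87
tool_pos: [0.5602, -0.0253, 0.0768]
tool_rot: [-3.141, -0.001, -0.143]
contact_force: [0.5, 5.0, 4.4]
opening: 0.0008
```

{"name": "jog_arm", "arguments": {
  "deltas": [-0.01, -0.06, 0, 0, 0, 0, -0.02, -0.11, 0, 0, 0, 0, -0.025, -0.16, 0, 0, 0, 0, -0.03, -0.2, 0, 0, 0, 0]
}}

```text
time: 4.2
tool_pos: [0.5576, -0.044, 0.0766]
tool_rot: [-3.141, -0.001, -0.143]
contact_force: [1.4, 6.5, 5.0]
opening: 0.0006
```

Force still ~6 N; the stop isn't reached yet.

{"name": "jog_arm", "arguments": {
  "deltas": [-0.004, -0.03, 0, 0, 0, 0, -0.008, -0.05, 0, 0, 0, 0, -0.01, -0.07, 0, 0, 0, 0, -0.01, -0.07, 0, 0, 0, 0]
}}

```text
time: 4.53
tool_pos: [0.5576, -0.0465, 0.0767]
tool_rot: [-3.134, -0.002, -0.143]
contact_force: [5.1, 25.1, 5.3]
opening: 0.0007
```

{"name": "jog_arm", "arguments": {
  "deltas": [0.01, 0.1, 0, 0, 0, 0, 0.03, 0.3, 0, 0, 0, 0, 0.03, 0.35, 0.3, 0, 0, 0, 0.03, 0.5, 0.7, 0, 0, 0, 0.03, 0.7, 1.0, 0, 0, 0]
}}

```text
time: 4.95
tool_pos: [0.5591, 0.0181, 0.1772]
tool_rot: [3.14, 0.001, -0.144]
contact_force: [2.2, 0.2, -0.1]
opening: 0.0002
```

{"name": "jog_arm", "arguments": {
  "deltas": [0, 0.35, 0.2, 0, 0, 0, 0, 0.7, 0.4, 0, 0, 0, 0, 1.0, 0.6, 0, 0, 0, 0, 1.0, 0.6, 0, 0, 0, 0, 1.0, 0.6, 0, 0, 0]
}}

```text
time: 5.37
tool_pos: [0.5595, 0.1198, 0.2366]
tool_rot: [3.141, -0.002, -0.14]
contact_force: [0.3, -0.3, -0.4]
opening: 0.0006
```

Run:
```python
from h import *
im,p=snap('wrist','w2.png'); s=robot.observe(); print(s['tool_pos'],s['tool_rot'])
o=np.array([.568,.0455]);ey=np.array([.1465,.9892]);ex=np.array([.9892,-.1465])
for b in [(.02,.06,.044),(.02,.152,.044),(0,-.12,.083)]:
    w=o+b[0]*ex+b[1]*ey;print(b,proj(p,[*w,b[2]]))
```

```text
[0.55904178 0.11867824 0.23536643] [ 3.14017715e+00  3.17447140e-04 -1.41217518e-01]
(0.02, 0.06, 0.044) (325.93018729005695, 175.6967768569504)
(0.02, 0.152, 0.044) (234.42251726764874, 174.98801659535604)
(0, -0.12, 0.083) (523.6563431114021, 204.57261276995638)
```

View pics/w2.png

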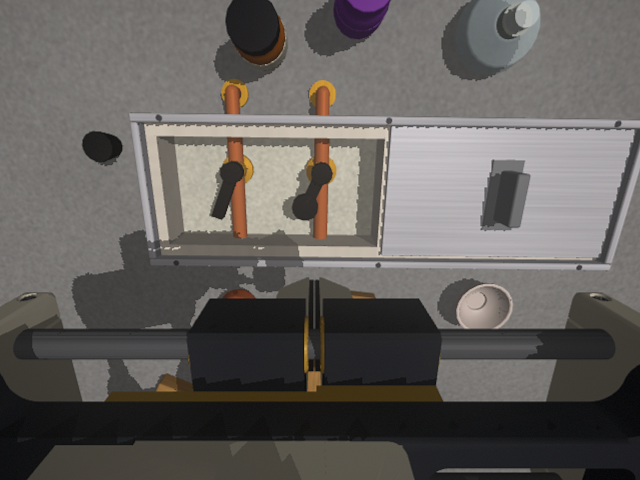

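Wrist view: the cover lies against the end stop (lug near (508,200)) and the well is open. Two handles: left, pivot (232,172) to tip (217,217), a straight bar; right, pivot (322,172) to (305,206), ending in a round disc. The right one, at y=60, is the one meant. I'll check with a crop.

Run:
```python
from h import *
im,p=load('w2.png')
cv2.imwrite('pics/w2c.png',cv2.resize(im[130:260,180:360],None,fx=4,fy=4,interpolation=cv2.INTER_CUBIC)[:,:,::-1])
o=np.array([.568,.0455]);ey=np.array([.1465,.9892]);ex=np.array([.9892,-.1465])
for n,u,v,z in [('dpiv',322,172,.044),('disc',305,206,.038),('ppiv',232,172,.044),('pend',217,215,.038),('lug',508,200,.083)]:
    w=ray(p,u,v,z)[:2]; print(n,w.round(4),'box',((w-o)@ex).round(4),((w-o)@ey).round(4))
```

```text
dpiv [0.6008 0.1054] box 0.0236 0.064
disc [0.5675 0.1277] box -0.0125 0.0812
ppiv [0.6133 0.1947] box 0.0229 0.1542
pend [0.5709 0.2215] box -0.0229 0.1745
lug [ 0.5567 -0.0588] box 0.0041 -0.1049
```

View pics/w2c.png

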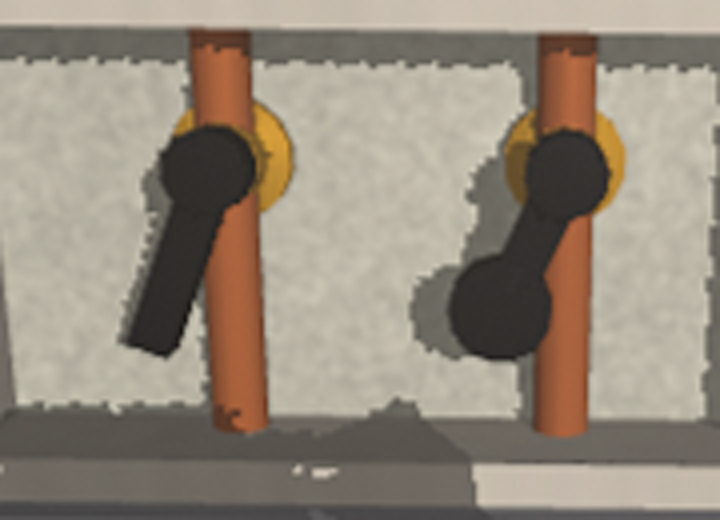

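The crop confirms the right handle carries the round disc (θ≈0.44). I'll go to its −y side, box (−0.022, 0.034), and descend.

{"name": "jog_arm", "arguments": {
  "deltas": [-0.04, -0.18, -0.2, 0, 0, 0, -0.08, -0.36, -0.5, 0, 0, 0, -0.08, -0.36, -0.9, 0, 0, 0, -0.08, -0.36, -0.9, 0, 0, 0]
}}

```text
time: 5.75
tool_pos: [0.5462, 0.0804, 0.138]
tool_rot: [3.138, 0.015, -0.146]
contact_force: [-1.2, 0.0, -1.5]
opening: 0.0004
```

{"name": "jog_arm", "arguments": {
  "deltas": [0, 0, -0.3, 0, 0, 0, 0, 0, -0.5, 0, 0, 0, 0, 0, -0.7, 0, 0, 0, 0, 0, -0.7, 0, 0, 0]
}}

```text
time: 6.08
tool_pos: [0.5492, 0.0821, 0.0728]
tool_rot: [3.14, 0.007, -0.143]
contact_force: [-1.3, 0.1, -0.1]
opening: 0.0003
```

Run:
```python
from h import *
s=robot.observe(); print(s['tool_pos'],s['tool_rot'],s['contact_force'])
im,p=snap('wrist','w3.png')
```

```text
[0.54921299 0.08209174 0.07278992] [ 3.13997482  0.00735072 -0.14340324] [-1.28265301  0.14505348 -0.0565896 ]
```

View pics/w3.png

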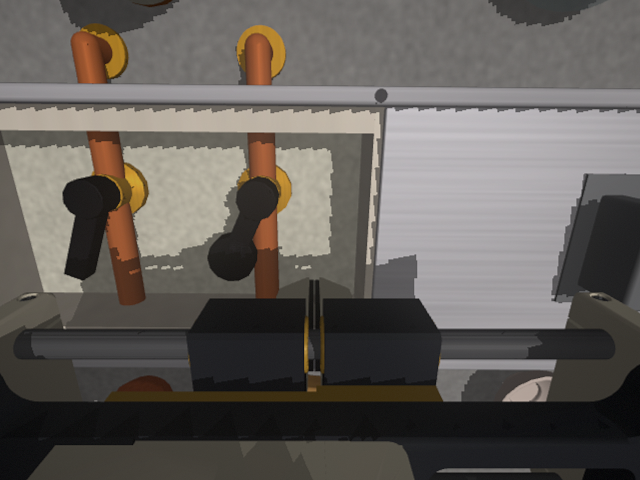

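Run:
```python
from h import *
o=np.array([.568,.0455]);ey=np.array([.1465,.9892]);ex=np.array([.9892,-.1465])
im,p=load('w2.png')
for by in (-.004,.011):
    for bx in (-.05,.05): w=o+bx*ex+by*ey; print('cover edge if',by,bx,np.round(proj(p,[*w,.053]),1))
for cy in (-.12,-.105):
    for dy in (-.006,.006):
        for bx in (-.025,.025): w=o+bx*ex+(cy+dy)*ey; print('lug top',cy,dy,bx,np.round(proj(p,[*w,.083]),1))
a=cv2.resize(im[100:280,360:640],None,fx=2.8,fy=2.8,interpolation=cv2.INTER_CUBIC)
cv2.imwrite('pics/w2d.png',a[:,:,::-1])
_,p3=load('w3.png'); s=np.array([.5492,.0821])
for d in (-.019,0,.019):
    w=s+d*ey; print('finger z.062',np.round(proj(p3,[*(w+.0095*ex),.062]),1))
```

```text
cover edge if -0.004 -0.05 [386.2 244.9]
cover edge if -0.004 0.05 [393.9 145.7]
cover edge if 0.011 -0.05 [371.9 244.8]
cover edge if 0.011 0.05 [378.2 145.5]
lug top -0.12 -0.006 -0.025 [524.8 230.8]
lug top -0.12 -0.006 0.025 [535.9 177.1]
lug top -0.12 0.006 -0.025 [512.  230.7]
lug top -0.12 0.006 0.025 [522.5 177. ]
lug top -0.105 -0.006 -0.025 [508.8 230.7]
lug top -0.105 -0.006 0.025 [519.1 177. ]
lug top -0.105 0.006 -0.025 [496.1 230.6]
lug top -0.105 0.006 0.025 [505.7 176.9]
finger z.062 [350.7 278. ]
finger z.062 [313.8 277.9]
finger z.062 [276.8 277.8]
```

View pics/w2d.png

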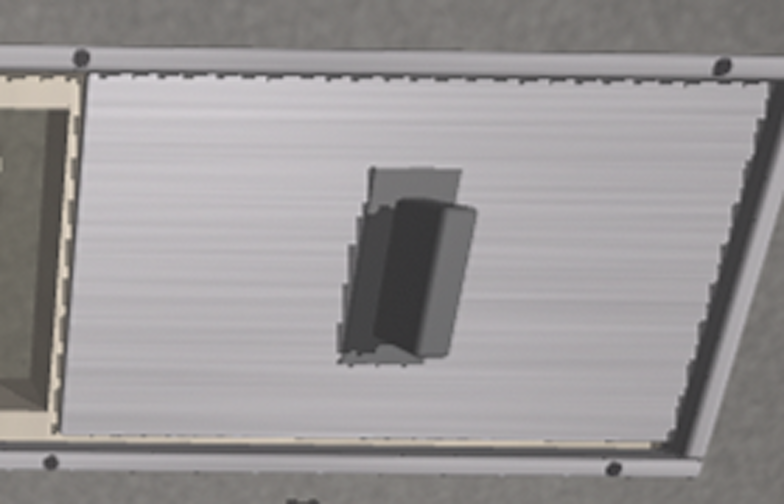

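The cover's edges and lug match the stop position, within the ~3 mm frame bias that the pivots also show. I'll lower into the well and sweep the disc.

{"name": "jog_arm", "arguments": {
  "deltas": [0, 0, -0.12, 0, 0, 0, 0, 0, -0.24, 0, 0, 0, 0, 0, -0.35, 0, 0, 0, 0, 0, -0.35, 0, 0, 0]
}}

```text
time: 6.47
tool_pos: [0.551, 0.0828, 0.0402]
tool_rot: [3.141, 0.002, -0.143]
contact_force: [-0.7, -0.7, -0.5]
opening: 0.0006
```

{"name": "jog_arm", "arguments": {
  "deltas": [0, 0.09, -0.03, 0, 0, 0, 0, 0.18, -0.03, 0, 0, 0, 0, 0.26, -0.03, 0, 0, 0, 0.04, 0.31, -0.03, 0, 0, 0, 0.08, 0.36, -0.03, 0, 0, 0]
}}

```text
time: 6.88
tool_pos: [0.5585, 0.1202, 0.0382]
tool_rot: [3.141, 0.002, -0.141]
contact_force: [-5.8, -0.8, 2.9]
opening: 0.0006
```

{"name": "jog_arm", "arguments": {
  "deltas": [0.055, 0.05, 0, 0, 0, 0, 0.11, 0.095, 0, 0, 0, 0, 0.15, 0.14, 0, 0, 0, 0, 0.19, 0.18, 0, 0, 0, 0, 0.23, 0.23, 0, 0, 0, 0]
}}

```text
time: 7.3
tool_pos: [0.5814, 0.1422, 0.0372]
tool_rot: [3.14, 0.003, -0.142]
contact_force: [-12.8, -6.9, 1.8]
opening: 0.0006
```

{"name": "jog_arm", "arguments": {
  "deltas": [0.03, 0, 0, 0, 0, 0, 0.05, 0, 0, 0, 0, 0, 0.05, 0, 0, 0, 0, 0]
}}

```text
time: 7.55
tool_pos: [0.582, 0.1428, 0.0367]
tool_rot: [3.139, 0.013, -0.142]
contact_force: [-19.2, -0.8, 11.0]
opening: 0.0005
```

{"name": "jog_arm", "arguments": {
  "deltas": [-0.12, 0, 0, 0, 0, 0, -0.2, 0, 0, 0, 0, 0, -0.2, 0, 0.3, 0, 0, 0, -0.2, 0, 0.65, 0, 0, 0, -0.2, 0, 1.0, 0, 0, 0]
}}

```text
time: 7.97
tool_pos: [0.5676, 0.1425, 0.1386]
tool_rot: [-3.141, 0.0, -0.142]
contact_force: [1.7, 0.4, 0.4]
opening: 0.0007
```

{"name": "jog_arm", "arguments": {
  "deltas": [0, 0, 0.35, 0, 0, 0, 0, 0, 0.7, 0, 0, 0, 0, 0, 1.0, 0, 0, 0, 0, 0, 1.0, 0, 0, 0, 0, 0, 1.0, 0, 0, 0]
}}

```text
time: 8.38
tool_pos: [0.5689, 0.1426, 0.24]
tool_rot: [-3.14, -0.006, -0.142]
contact_force: [0.0, 0.3, -0.0]
opening: 0.0005
```

Run:
```python
from h import *
im,p=snap('wrist','w4.png'); s=robot.observe(); print(s['time'],s['tool_pos'],s['contact_force'])
```

```text
8.4333 [0.56782747 0.14239856 0.23800686] [-0.244291    0.14715788  0.0005799 ]
```

View pics/w4.png

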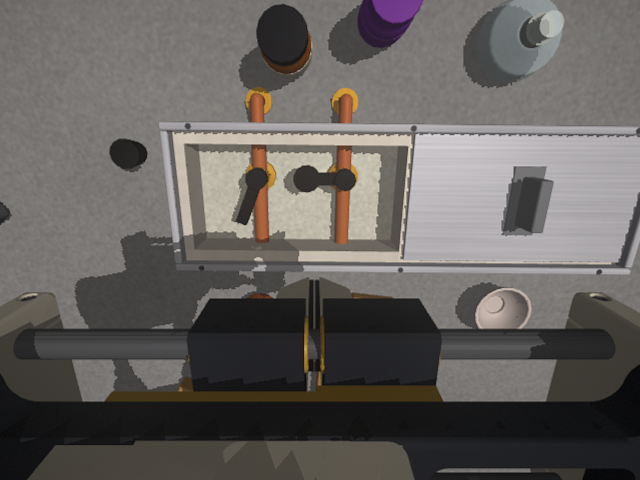

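Wrist view: the disc handle runs from (345,179) to (306,179), along the box's +y, so it looks shut. The plain handle looks unchanged. I'll put numbers on both and hand in if they hold.

Run:
```python
from h import *
ey=np.array([.1465,.9892]);ex=np.array([.9892,-.1465])
def ang(fn,a,b):
    _,p=load(fn); d=ray(p,*b,.038)[:2]-ray(p,*a,.044)[:2]; return np.arctan2(d@ey,-d@ex)
t=ang('w4.png',(345,179),(306,179)); print('disc',t)
print('plain before/after',ang('w2.png',(232,172),(217,215)),ang('w4.png',(257,179),(242,222)))
a,_=load('top0.png'); b,_=snap('top','top1.png')
d=cv2.absdiff(a,b).max(2)>40
for n,(u,v) in dict(bulb=(256,300),match=(318,310),dish=(388,316),jar=(292,177),burner=(389,188),stopper=(214,211)).items(): print(n,d[v-12:v+13,u-14:u+15].sum())
s=robot.observe(); print(s['contact_force'],abs(s['qvel']).max())
if t>1.49: robot.hand_in(); print('handed in')
```

```text
disc 1.546098920564763
plain before/after 0.41672696808148335 0.38988726647009114
bulb 417
match 102
dish 0
jar 426
burner 0
stopper 135
[-0.69155994 -0.08022576 -0.41482803] 0.018532659657249498
the job is handed in; nothing more can be done
handed in
```

The cover is at its end stop, the disc handle is shut, and the job is handed in. No verdict was given.

**Cover:** I pushed it by the lug with closed fingers. Force at the stop rose from about 6 N to 25 N. The close view then put the lug within about 4 mm of its end position, a gap that matches the bias in my box frame.

**Disc handle:** It was the one at y = 60 mm. I swept it clockwise from its −y side until it stopped at about 19 N along x. The last picture puts it at about 1.55 rad.

**Plain handle:** It measured 0.42 rad before and 0.39 rad after. That is about 1 mm at its tip, within pixel error.

**Bystanders:** Comparing the top views before and after showed no change at the dish or burner. It did show changed pixels at the bulb, matchbox, jar and stopper. I take these to be the arm and its shadow in view, but I did not look at that final top picture. The tool never went near those items at low height, and no unexpected force appeared.

**Finish:** The gripper ended about 0.23 m above the bench, with forces near zero, about 8.5 s into the 42 s allowed.

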